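# Lock the end stop in the brush jig's T-slot and snug up the brush back

## Robot

A 6-joint arm with a two-finger parallel gripper is mounted at the origin on the work surface. World frame = base frame: x ahead of the robot, y to its left, z up, the work surface at z = 0. Lengths are in mm, angles in rad, forces in N, time in s.
With the tool pointing down it reaches from about 300 to 775 mm from the base axis. Payload 14.6 kg.
Tool frame: the origin (TCP) lies on the centre line of the jaws, within the pads' length; the fingertips stand 19 mm ahead of it and the grasp point (between the pads) is the TCP (bot.tip_reach is the distance from the TCP to the fingertips, in mm); y points along the fingers, x is the direction in which the jaws open and shut, and the axes are right-handed (so a half turn about y gives the same grasp; the last joint's range is limited). The gripper opens to 85 mm and grips with 20 to 120 N. Pads are 22 mm wide; open, the fingers measure 114 mm over their backs; the gripper's body (76 mm by 85 mm) begins 54 mm behind the grasp point. The pads swing forward as they close: fully open they stand 13 mm farther back than shut.
Start: joints at [1.248, 0.3, 1.521, -0, 1.321, -0.067], TCP at [139.159, 532.094, 250.281] pointing down, gripper open.
Joint ranges: [-3.03, 3.03], [-0.79, 2.21], [0.23, 2.52], [-1.04, 4.18], [0, 3.07], [-2.55, 2.55]. Speed limits (rad/s): [2.22, 2.22, 2.57, 3.14, 3.14, 3.14].

## Interface

Orientations are given as a unit quaternion [w, x, y, z].
In Python, from rig import bot gives the robot as it stands. Calls block until the motion is done:
- bot.move_to(position, orientation): joint-space move of the TCP to a pose.
- bot.servo_line(position, attitude=None, speed=150, until_force=None): straight line of the TCP; attitude=None keeps the orientation; speed is the mean speed in mm/s. With until_force (N) it stops when the force on the tool has changed by that much, and returns True; else False.
- bot.move_joints(angles): joint-space move.
- bot.move_gripper(opening, grip_force=None): finger opening in mm; grip_force is the grip in N (None keeps the last); returns when the fingers have stopped.
- bot.dwell(seconds).
- bot.ik(position, orientation): joint angles nearest the present ones, or None.
- bot.read_state(): the state.
- bot.read_camera(name): name is "scene" or "top" or "wrist"; returns a dict with "image" (384x512x3 uint8, blue, green, red), "depth" (384x512 float32, mm along the optical axis (not along the pixel's ray), 0 where there is no reading), "fovy" (degrees; the focal length in pixels is half the picture's height over the tangent of half this angle, whatever the lens; pixels are square), "cx", "cy" (the principal point, pixels), "k1" (the pictures are not rectified: a ray, as slopes to the right and down, at radius r is drawn at 1 + k1 r^2 times it, then the intrinsics apply), "eye" and "attitude" of the camera in the world; the wrist camera has in their place "mount" (4x4, takes a point from camera to tool coordinates, whose origin is the TCP and whose axes are the tool frame's). Camera axes: x right, y down, z forward; pixel columns grow to the right and rows downward; lengths in mm; the calibration is good to about 2 mm. A picture is of the moment at which its call begins: read the wrist's pose just before it.
A pose or a line that the arm cannot do raises bot.MotionError and nothing moves.
- bot.finish_job(): hands the job in, once; it reports no verdict.
The state is a dict: "clock": time; "joint_positions": joint angles; "qvel": joint speeds; "effort": joint torques, N m; "ee_pos": TCP position; "tool_rot": TCP orientation; "ft_force": force on the tool from outside, world axes, zero at the start; "moment": the same for the moment, N m; "grip_width": finger opening in mm.
Only numpy, scipy, OpenCV 4.12 (cv2) and the standard library are available. Lean on these libraries where they do the work, as an engineer would, in place of code of your own. Each camera call takes 0.05 s, during which the arm holds its last target.

## Task

On the brush-making jig, take the stop with the orange grip out of its parking block and drop its hammer head into the rail's slot until its collar sits on the rail, then twist it a quarter turn clockwise (seen from above) to lock it. With the locked stop, not with the gripper, gently push the wooden brush back along the rail until it is fully home against the blue fence, and leave the stop locked and touching it. Feel for the slot lightly, never force anything, and leave the other things where they are.

Things in the scene. Friction and masses are not known exactly. Their poses are not given: they have to be found in the camera images.
- slot (a point): Point over the jig plate's centre, at the height of the rail's top (46 mm above the table): x along the slot towards the blue fence, y across, z up. The rail was set by eye: the slot's middle line is parallel to x but lies up to 9 mm to either side (+y or -y) of this point, so find it by feel or by sight. The slot is open along the whole rail; mouth 16 mm wide, lips 8 mm thick.
- plate: Fixed jig; origin under the plate's centre, on the table, axes as slot. Wooden disc 350 across, 20 thick; across it, along x, an aluminium rail 270 long, 64 wide, 26 tall that does not give way (touch it at under 15 mm/s). Under the slot's lips a cavity 37 wide, 14 high. Blue fence on the rail's +x end, 104 wide, 20 tall above the rail, its face at x = +110 mm.
- stop_grip (a point): Loose steel stop, upright, 0.25 kg: centre of its orange grip bar, 50 long (its x), 14 thick (its y, grip across this), 40 tall. Below the bar: round dark collar 44 across, 24 tall (underside 44 mm below this point); neck 10.5 tall; hammer head 32 long (x, like the bar), 13.6 wide, 9 tall, underside 63.5 mm below. At the start it hangs by the collar in a parking block: lift straight up.
- stop: The same stop; origin at the middle of the head's underside, same axes. It enters the slot with the bar along the slot, 1.2 mm play each side; seated, the collar is on the rail, grip point 44 mm above the rail's top. Then it turns only clockwise (from above), with a hard stop at about 99 degrees, the head under the lips; locked, it slides along the slot. A half turn makes no difference.
- back_center (a point): Loose brush back: light wooden block, 34 along x, 96 across, 18 tall, 0.15 kg, with dark holes, lying across the rail 4 to 14 mm short of the fence, almost square to it. This point is its centre, x towards the fence. Home against the fence its centre is at x = +93 mm of slot, and the stop's axis, touching it, at x = +54 mm.
- back: The same brush back; origin at the centre of its underside, 9 mm below.
- spare: A spare brush back, same shape, lying on the table: leave it.
- washer: A square steel washer 36 x 36, 6 thick, lying on the wooden plate: leave it.
- hammer: Hammer lying on the table: leave it.
- wrench: Wrench lying on the table: leave it.
- tin: Tin 70 across, 100 tall: leave it.
- mug: Blue mug 80 across, 90 tall: leave it.
- driver: Screwdriver lying on the table: leave it.
- park: Fixed plywood parking block 85 x 70 x 40 tall with a pocket 43 x 25 mm, 30 deep, along its x, that holds the stop; origin at the centre of its underside.
There are look-alikes about, which are no part of the job. Of the things that look like the stop, the smallest one is meant.

How it is judged (in metres and radians):
On the way, in this order (a step that is already met when the one before it is completed fails the run):
1. the stop's head is in the slot, bar along the slot, collar down on the rail (z of stop in the frame of plate between 0.0235 and 0.0295 m and y of stop in the frame of plate between -0.014 and 0.014 m and angle between stop's own z axis and vertical below 0.12 rad and angle between the x axis of stop and the x axis of plate, either way round below 0.25 rad), for 0.1 s.
2. the stop is turned a quarter turn with its collar still down on the rail (z of stop in the frame of plate between 0.0235 and 0.0295 m and angle between stop's own z axis and vertical below 0.12 rad and angle between the x axis of stop and the y axis of plate, either way round below 0.25 rad), for 0.2 s.
At the end, for the whole second after the job is handed in: The stop stands upright in the slot, collar on the rail within 3 mm, turned a quarter turn (within 14 degrees); the brush back lies flat on the rail within 1.5 mm of the fence, and the stop is up against it (within about 1.7 mm of where it touches the home brush back); all at rest and released (z of stop in the frame of plate between 0.0235 and 0.0295 m and angle between stop's own z axis and vertical below 0.1 rad and angle between the x axis of stop and the y axis of plate, either way round below 0.25 rad and x of back in the frame of plate above 0.0915 m and x of stop in the frame of plate above 0.0523 m and z of back in the frame of plate between 0.043 and 0.049 m and angle between back's own z axis and vertical below 0.05 rad and linear speed of each of stop, back below 0.02 m/s).
It fails at once if the stop pressed on or against the rail or plate with more than 50 N (contact force between stop and plate above 50 N).
It fails at once if the stop pressed against the brush back with more than 30 N (contact force between stop and back above 30 N).
It fails at once if the brush back moved before the stop is locked (distance of back from where it was at the start of the episode above 0.004 m and angle between the x axis of stop and the y axis of plate, either way round above 0.35 rad).
It fails at once if the gripper or arm touched the brush back (contact force between any of the fingers, the arm and back above 0.5 N).
It fails at once if a bystander was moved more than 20 mm (distance of any of spare, washer, hammer, wrench, tin, mug, driver from where it was at the start of the episode above 0.02 m).
It also fails if it takes over 70 s, if anything falls off the work surface, if the arm or the gripper's body presses on something with over 40 N, if the wrist force passes 120 N, or if a joint passes its speed limit or range.

## Working session

There is one attempt and no reset: what is moved stays moved. The work goes in short steps, each a Python script; the robot and the scene stay as the last script left them, time stands still between calls to the robot, and variables do not carry over. Pictures are saved under pics/ and viewed, and the job is handed in when it is done.

```bash
ls; mkdir -p pics; python3 - <<'E'
from rig import bot
import cv2
s=bot.read_state();print(s['clock'],s['ee_pos'],s['tool_rot'],s['grip_width'],s['ft_force'],bot.tip_reach)
for n in ['scene','top','wrist']:
    c=bot.read_camera(n);cv2.imwrite(f'pics/a_{n}.png',c['image'])
    print(n,{k:v for k,v in c.items() if k not in('image','depth')})
E
```

```text
pics
0.0 [139.08778089 531.89702994 249.6811047 ] [-0.55944316  0.55993287  0.43179461 -0.43249502] 85.20794772701875 [-0.72184755  0.44791748 -0.28304196] 19.0
scene {'fovy': 53.171874257386094, 'cx': 255.13167670065172, 'cy': 193.2807585787581, 'k1': -0.1260770667099354, 'eye': array([1209.53622495,   40.64434424,  889.3535745 ]), 'attitude': array([-0.23162583,  0.63795764,  0.68779596, -0.25748056])}
top {'fovy': 43.99632319879284, 'cx': 258.35807299440347, 'cy': 189.85495351451394, 'k1': 0.013580728612755591, 'eye': array([ 467.88504362,  -41.55492295, 1278.20003525]), 'attitude': array([ 0.02715202, -0.70426373,  0.70916664, -0.01892207])}
wrist {'fovy': 59.175571947451, 'cx': 249.61373613928464, 'cy': 187.84786897474066, 'k1': -0.037867755396612295, 'mount': array([[ 9.99998854e-01, -1.04386408e-03, -1.09608097e-03,
        -3.12991947e-01],
       [ 7.88733949e-04, -2.58690157e-01,  9.65960030e-01,
        -1.23305156e+02],
       [-1.29187634e-03, -9.65959788e-01, -2.58689037e-01,
         6.57980116e+01],
       [ 0.00000000e+00,  0.00000000e+00,  0.00000000e+00,
         1.00000000e+00]])}
```

View pics/a_scene.png

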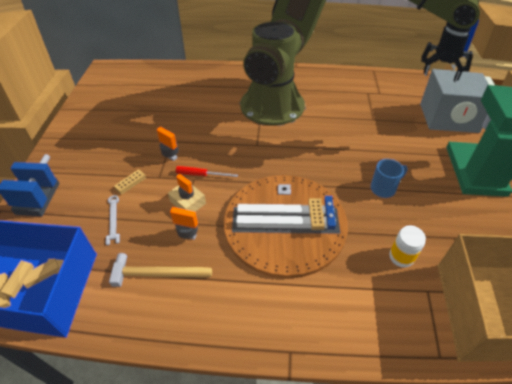

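View pics/a_top.png

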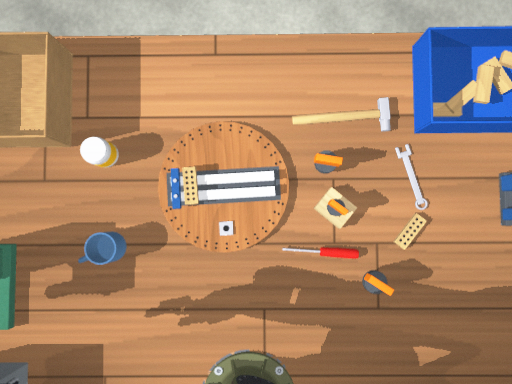

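View pics/a_wrist.png

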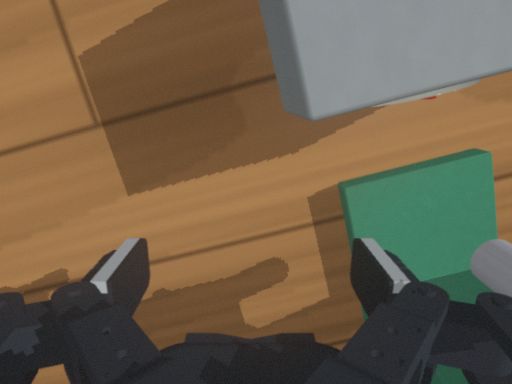

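The top view puts the parked stop at about (337,208), with plywood under it. The jig plate is at (225,186) with the fence on its left, so slot +x is roughly world +y. Next I'll write helpers and take rough positions.

```bash
cat > h.py <<'E'
import numpy as np, cv2
from rig import bot
from scipy.spatial.transform import Rotation as R
def rot(q): return R.from_quat([q[1],q[2],q[3],q[0]])
def quat(r): x=r.as_quat(); return [x[3],x[0],x[1],x[2]]
def snap(name,fn=None):
    s=bot.read_state(); c=bot.read_camera(name)
    if fn: cv2.imwrite('pics/'+fn,c['image'])
    if 'mount' in c:
        Rt=rot(s['tool_rot']).as_matrix(); M=c['mount']
        c['R']=Rt@M[:3,:3]; c['o']=Rt@M[:3,3]+np.array(s['ee_pos'])
    else: c['R']=rot(c['attitude']).as_matrix(); c['o']=np.array(c['eye'])
    f=c['image'].shape[0]/2/np.tan(np.radians(c['fovy'])/2)
    c['K']=np.array([[f,0,c['cx']],[0,f,c['cy']],[0,0,1]]); return c
def onto(c,px,z):
    px=np.asarray(px,float).reshape(-1,1,2)
    n=cv2.undistortPoints(px,c['K'],np.array([c['k1'],0,0,0])).reshape(-1,2)
    d=np.c_[n,np.ones(len(n))]@c['R'].T
    return c['o']+d*((z-c['o'][2])/d[:,2])[:,None]
def mask(c,lo,hi):
    return cv2.inRange(cv2.cvtColor(c['image'],cv2.COLOR_BGR2HSV),np.array(lo),np.array(hi))
def blobs(m,amin=30):
    cs,_=cv2.findContours(m,cv2.RETR_EXTERNAL,cv2.CHAIN_APPROX_NONE)
    return sorted([k for k in cs if cv2.contourArea(k)>amin],key=cv2.contourArea,reverse=True)
# tool down: y=-Z ; x (jaw direction) at world yaw a
def down(a):
    x=np.array([np.cos(a),np.sin(a),0]);y=np.array([0,0,-1.]);return quat(R.from_matrix(np.c_[x,y,np.cross(x,y)]))
E
python3 - <<'E'
from h import *
c=snap('top')
img=c['image']
cv2.imwrite('pics/top_crop.png',cv2.resize(img[90:310,150:450],None,fx=2.6,fy=2.6,interpolation=cv2.INTER_CUBIC))
for k in blobs(mask(c,[5,180,180],[16,255,255]),20):
    r=cv2.minAreaRect(k);p=onto(c,cv2.boxPoints(r),104)
    print('orange',r,p.mean(0)[:2],np.linalg.norm(p[1]-p[0]),np.linalg.norm(p[2]-p[1]))
for k in blobs(mask(c,[100,100,60],[125,255,255]),40):
    r=cv2.minAreaRect(k);p=onto(c,cv2.boxPoints(r),66)
    print('blue',r,p.mean(0)[:2],np.linalg.norm(p[1]-p[0]),np.linalg.norm(p[2]-p[1]))
print(onto(c,[[225,186],[337,208]],46))
s=bot.read_state();print(rot(s['tool_rot']).as_matrix())
E
```

```text
orange ((326.9180908203125, 162.62548828125), (27.513635635375977, 6.614902973175049), 19.09349250793457) [ 611.01433236 -198.59626491] 16.5429224991437 68.01623791286006
orange ((378.76922607421875, 283.84613037109375), (32.172611236572266, 7.765803337097168), 33.6900634765625) [ 313.21650305 -319.65559335] 18.936708865278586 77.0659428702906
blue ((461.5, 79.0), (106.0, 99.0), 90.0) [ 829.99870102 -552.04880989] 253.8911468232995 276.58424083586505
blue ((102.0, 248.0), (30.0, 46.0), 90.0) [401.95459924 370.68458796] 117.28485114738973 75.77483148176067
blue ((175.5, 188.5), (39.0, 9.0), 90.0) [552.2144088  184.47869862] 23.140273410675636 100.10507931000956
blue ((506.0, 182.0), (16.0, 10.0), 90.0) [ 562.42015032 -655.36360837] 25.02981206843773 40.68389281091674
blue ((506.5, 213.5), (11.0, 9.0), 90.0) [ 482.69165021 -653.39171118] 22.422752346580495 27.730531765188097
blue ((508.9230651855469, 71.38462829589844), (16.641006469726562, 6.101701259613037), 56.3099365234375) [ 847.47439326 -673.69240207] 15.804280038486857 42.65208851995906
[[ 559.04146151   59.25825966   46.        ]
 [ 499.84655184 -230.52509388   46.        ]]
[[ 2.53008289e-01 -2.57888154e-04 -9.67464076e-01]
 [ 9.67463797e-01 -7.37905708e-04  2.53008412e-01]
 [-7.79145136e-04 -9.99999694e-01  6.28011924e-05]]
```

View pics/top_crop.png

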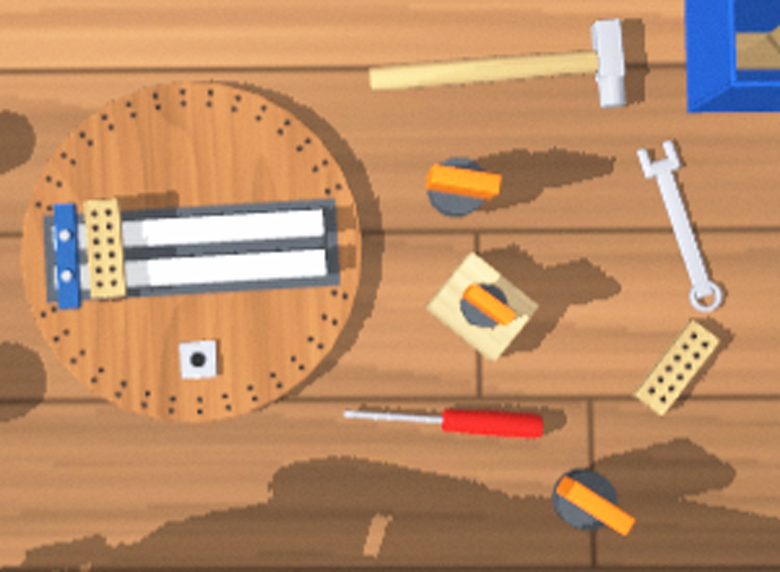

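The smallest orange grip bar is the one in the plywood block, at about (338,206) in the full image. I'll take a wrist view of it.

```bash
python3 - <<'E'
from h import *
c=snap('top')
p=onto(c,[[338.5,206.5]],104)[0];print(p)
a=np.radians(-33)
bot.move_to([p[0],p[1],270],down(a))
c=snap('wrist','w1.png'); np.save('w1d.npy',c['depth'])
for k in blobs(mask(c,[5,170,120],[16,255,255]),100):
    r=cv2.minAreaRect(k);q=onto(c,cv2.boxPoints(r),104)
    print(r,q.mean(0)[:2],q[:,:2].round(1).tolist())
print(bot.read_state()['clock'],bot.read_state()['joint_positions'])
E
```

```text
[ 502.01234083 -225.38168187  104.        ]
((345.30712890625, 84.13526916503906), (83.35252380371094, 36.45784378051758), 60.15406799316406) [ 609.25294715 -205.00033623] [[594.6, -169.7], [623.0, -171.5], [624.6, -240.0], [594.8, -238.8]]
((150.61883544921875, 324.807373046875), (47.89341735839844, 24.80679702758789), 84.80557250976562) [ 333.52423596 -301.20186626] [[338.0, -272.1], [360.1, -283.2], [329.7, -330.5], [306.3, -319.0]]
3.25 [-4.87546944e-01  2.85900415e-01  1.49279644e+00  3.59280216e-05
  1.36290089e+00  8.73956429e-02]
```

View pics/w1.png

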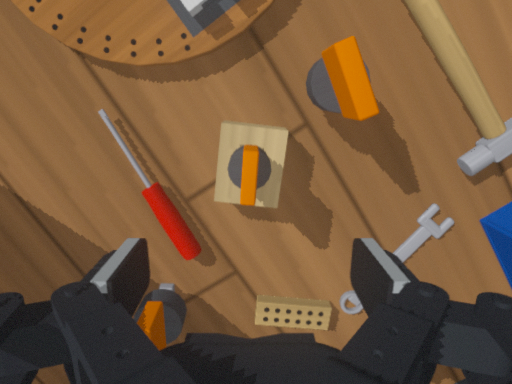

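The stop's bar sits in its plywood block at about (250,175), almost lined up with the tool. For an accurate top face I'll keep only the depth points near z=104.

```bash
cat >> h.py <<'E'
def cloud(c):
    h,w=c['depth'].shape; v,u=np.mgrid[:h,:w]
    n=cv2.undistortPoints(np.c_[u.ravel(),v.ravel()].astype(float).reshape(-1,1,2),c['K'],np.array([c['k1'],0,0,0])).reshape(-1,2)
    P=(np.c_[n,np.ones(len(n))]*c['depth'].reshape(-1,1))@c['R'].T+c['o']
    return P.reshape(h,w,3)
def bartop(c,near,zr=(98,110),hue=(5,20)):
    P=cloud(c);m=mask(c,[hue[0],150,100],[hue[1],255,255])>0
    m&=(P[...,2]>zr[0])&(P[...,2]<zr[1])&(c['depth']>0)&(np.hypot(P[...,0]-near[0],P[...,1]-near[1])<50)
    q=P[m]; r=cv2.minAreaRect(q[:,:2].astype(np.float32)); b=cv2.boxPoints(r)
    e=[b[1]-b[0],b[2]-b[1]]; L=max(e,key=np.linalg.norm); 
    return np.array(r[0]),r[1],np.degrees(np.arctan2(L[1],L[0])),np.median(q[:,2]),len(q),m
E
python3 - <<'E'
from h import *
bot.move_to([502,-225,215],down(np.radians(-33)))
c=snap('wrist','w2.png')
for hue in ((5,20),(5,25)):
    r=bartop(c,(502,-225),hue=hue);print(r[:5])
print(cv2.cvtColor(c['image'],cv2.COLOR_BGR2HSV)[r[5]].mean(0))
ys,xs=np.nonzero(r[5]);px=np.c_[xs,ys].astype(np.float32);rr=cv2.minAreaRect(px);q=onto(c,cv2.boxPoints(rr),104);print(q.mean(0),q)
s=bot.read_state();print(s['clock'],s['ee_pos'],s['ft_force'])
E
```

```text
(array([ 499.465271  , -227.49716187]), (49.73234176635742, 13.691156387329102), np.float32(53.012737), np.float64(103.57363075231363), 1248)
(array([ 499.465271  , -227.49716187]), (49.73234176635742, 13.691156387329102), np.float32(53.012737), np.float64(103.57363075231363), 1248)
[ 16.98798077 251.25641026 205.34535256]
[ 499.77545447 -226.81596584  104.        ] [[ 478.95850728 -242.47949806  104.        ]
 [ 509.67074386 -202.74041478  104.        ]
 [ 520.3164167  -210.90544628  104.        ]
 [ 490.15615003 -251.13850422  104.        ]]
3.6333 [ 502.4961149  -225.04122518  216.49646028] [ 0.18121947 -0.58352134  1.55087704]
```

View pics/w2.png

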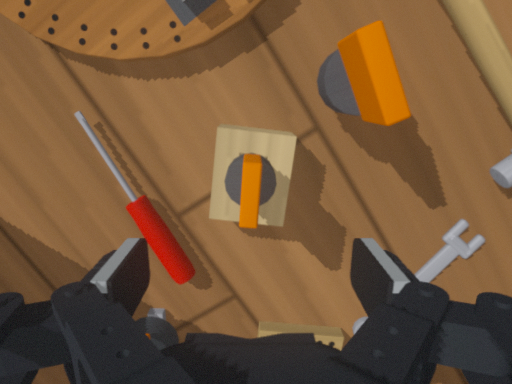

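The bar's top is fixed at 49.7 x 13.7 mm, centre (499.5,-227.3), yaw 53°. Next, a wrist survey of the jig before I grasp anything.

```bash
python3 - <<'E'
from h import *
bot.move_to([556,60,300],down(np.radians(0)))
bot.dwell(0.3)
c=snap('wrist','w3.png')
import pickle;pickle.dump(c,open('w3.pkl','wb'))
P=cloud(c)
for u,v in [(250,100),(250,150),(250,200),(200,150),(300,150)]: print((u,v),P[v,u].round(1))
print(bot.read_state()['clock'])
E
```

```text
(250, 100) [555.9 121.5  24.6]
(250, 150) [555.7  63.8  23.8]
(250, 200) [555.6   1.3  22.4]
(200, 150) [495.7  63.3  19.5]
(300, 150) [615.8  63.   19.3]
5.1417
```

View pics/w3.png

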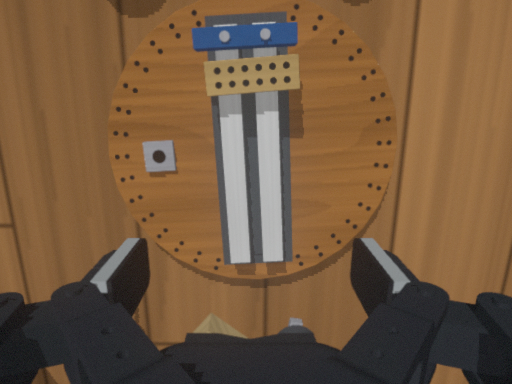

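In this view the slot is the dark gap between two white strips at u≈250. The fence is at v≈36, the brush back at v≈76, and the disc is fully visible. I'll get the numbers from depth.

```bash
python3 - <<'E'
from h import *
import pickle
c=pickle.load(open('w3.pkl','rb'));P=cloud(c);Z=P[...,2]
# slot edges per row using top surface
L=[];Rr=[]
for v in range(105,255,5):
    row=Z[v]; top=(row>41)
    us=np.where(~top&(np.abs(np.arange(512)-250)<18))[0]
    ug=[u for u in us]
    if len(ug)<3: continue
    tl=np.where(top)[0]; l=tl[tl<250].max(); r=tl[tl>250].min()
    l0=tl.min(); r0=tl[tl<330].max()
    q=onto(c,[[l+.5,v],[r-.5,v],[l0-.5,v],[r0+.5,v]],46)
    L.append(q[0]);Rr.append(q[1])
    if v%15==0:print(v,l0,l,r,r0,q[:,0].round(1),q[0,1].round(1))
mid=(np.array(L)+np.array(Rr))/2
k=np.polyfit(mid[:,1],mid[:,0],1);print('slot x=',k,'at y=60',np.polyval(k,60),'width',np.mean(np.array(Rr)[:,0]-np.array(L)[:,0]))
# disc rim z=20: wood mask by depth
m=((Z>14)&(c['depth']>0)).astype(np.uint8)*255; m[235:]=0
kk=blobs(m,2000)[0][:,0,:]
kk=kk[(kk[:,1]<232)&(kk[:,1]>3)]
q=onto(c,kk,20)[:,:2]
A=np.c_[2*q,np.ones(len(q))];s=np.linalg.lstsq(A,(q**2).sum(1),rcond=None)[0];rad=np.sqrt(s[2]+s[0]**2+s[1]**2)
res=np.hypot(*(q-s[:2]).T)-rad
print('disc',s[:2],rad,res.std(),np.abs(res).max())
# fence
for z0,z1,h,nm in((64,70,(100,125),'fence'),(60,68,(15,35),'back')):
    f=(mask(c,[h[0],40,60],[h[1],255,255])>0)&(Z>z0-3)&(Z<z1+2)&(np.abs(P[...,0]-556)<75)
    f=cv2.morphologyEx(f.astype(np.uint8),cv2.MORPH_OPEN,np.ones((3,3)))>0
    r=cv2.minAreaRect(P[f][:,:2].astype(np.float32));print(nm,r,np.median(Z[f]),f.sum())
    print(cv2.boxPoints(r).round(1).tolist())
E
```

```text
105 112 240 256 277 [545.5 561.8 404.5 585.7] 116.4
120 188 241 257 278 [546.5 562.9 487.1 587.1] 100.3
135 112 242 257 278 [547.4 563.  401.2 587.4] 83.9
150 222 243 258 279 [548.4 564.1 523.8 588.8] 67.2
165 57 244 259 279 [549.5 565.3 333.4 589.2] 50.0
180 225 245 260 279 [550.5 566.6 526.4 589.5] 32.5
195 226 246 260 280 [551.6 566.7 527.2 591. ] 14.6
210 81 246 261 280 [551.5 567.9 354.3 591.4] -3.8
225 128 247 262 281 [552.6 569.2 408.9 593. ] -22.6
240 62 248 262 281 [553.7 569.4 325.3 593.5] -41.9
slot x= [-5.12003123e-02  5.59770587e+02] at y=60 556.6985682250081 width 15.816563962676275
disc [558.13615512  64.77233727] 172.82548414367156 0.5296030141619821 1.5328111988716273
fence ((550.2813720703125, 184.02182006835938), (102.48112487792969, 19.85353660583496), 2.8919477462768555) 65.6059559412216 2084
[[498.6000061035156, 191.39999389648438], [499.6000061035156, 171.5], [602.0, 176.6999969482422], [601.0, 196.5]]
back ((557.6323852539062, 146.59132385253906), (96.63670349121094, 34.618370056152344), 4.415987014770508) 63.68643387645017 3153
[[508.1000061035156, 160.10000610351562], [510.79998779296875, 125.5999984741211], [607.0999755859375, 133.10000610351562], [604.5, 167.60000610351562]]
```

Slot line: x = 559.77 − 0.0512·y. The jig yaw is about 92.9° and the disc centre is (558.1,64.8). Grasping the stop now.

```bash
python3 - <<'E'
from h import *
q=down(np.radians(-37))
bot.move_gripper(45)
bot.move_to([499.6,-227.2,150],q)
print('touch',bot.servo_line([499.6,-227.2,90],q,speed=80,until_force=8))
s=bot.read_state();print(s['ee_pos'],s['ft_force'])
bot.move_gripper(0,60)
s=bot.read_state();print(s['ee_pos'],s['ft_force'],s['moment'],s['grip_width'],s['clock'])
E
```

```text
touch False
[ 499.85111212 -227.33993753   90.45894484] [0.06988773 0.29602674 0.13572256]
[ 499.8341352  -227.33189391   90.49924008] [ 0.15460774 -0.70608938  4.59750315] [0.02100759 0.1319043  0.01054763] 13.42735915668343 8.15
```

Gripped at 13.4 mm with no side load. Lift, carry high with the bar along the slot, and check with the wrist camera.

```bash
python3 - <<'E'
from h import *
bot.servo_line([499.8,-227.3,150],down(np.radians(-37)),speed=80)
s=bot.read_state();print(s['ee_pos'],s['ft_force'],s['grip_width'])
bot.servo_line([499.8,-227.3,230],speed=150)
bot.move_to([556.2,70,230],down(np.radians(2.9)))
bot.servo_line([556.2,70,140],speed=100)
bot.dwell(0.3)
c=snap('wrist','w4.png');s=bot.read_state();print(s['ee_pos'],s['ft_force'],s['moment'],s['grip_width'],s['clock'])
r=bartop(c,s['ee_pos'],zr=(130,180));print(r[:5])
E
```

```text
[ 499.55236855 -227.16170556  149.44175453] [ 0.33670663  0.33931774 -3.24109313] 13.473198398998594
[556.25671152  70.00225723 140.19556591] [ 0.43187819 -0.1836879  -3.02092813] [ 0.00822087 -0.01599084 -0.01291217] 13.286793707379896 12.2917
(array([555.72930908,  70.38173676]), (49.71550369262695, 73.05179595947266), np.float32(-16.418825), np.float64(153.23720923678763), 5025)
```

View pics/w4.png

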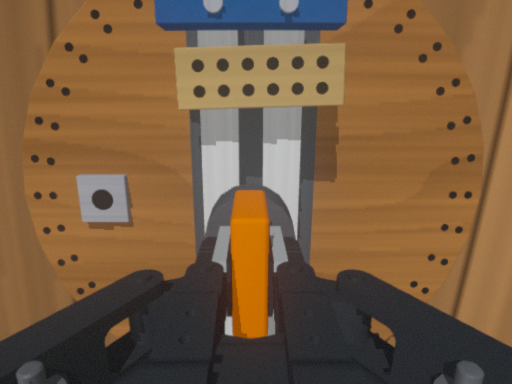

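The stop is held squarely, with its bar end at (250,195) and the slot at u≈251, v=130. I'll measure the slot again from this closer view, then lower gently.

```bash
cat > s.py <<'E'
from h import *
c=snap('wrist');Z=cloud(c)[...,2];M=[]
for v in range(114,178,4):
    top=np.where(Z[v]>41)[0]
    l=top[top<250].max(); r=top[top>252].min()
    q=onto(c,[[l+.5,v],[r-.5,v]],46);M.append([*(q.mean(0)[:2]),q[1,0]-q[0,0]])
M=np.array(M);print(M.mean(0),np.polyfit(M[:,1],M[:,0],1),np.polyval(np.polyfit(M[:,1],M[:,0],1),70))
i=M[:,1].argmin(); print(M[[0,i]],'line extrap with known slope at y70:',(M[:,0]+0.0512*(M[:,1]-70)).mean())
E
python3 s.py
```

```text
[554.38059823 105.76998933  15.48158865] [-5.23294247e-02  5.59915481e+02] 556.252421198745
[[553.44604725 124.8558012   15.10669261]
 [555.38102061  86.16214459  15.79263746]] line extrap with known slope at y70: 556.2120216879711
```

```bash
python3 - <<'E'
from h import *
q=down(np.radians(2.9))
bot.servo_line([556.2,70,120],q,speed=60)
h=bot.servo_line([556.2,70,96],q,speed=10,until_force=6)
s=bot.read_state();print(h,s['ee_pos'],s['ft_force'],s['moment'],s['grip_width'],s['clock'])
E
```

```text
True [556.24915596  70.00699125  96.50526951] [-0.78158653  0.19576723  6.34530494] [0.00344726 0.07502761 0.02202718] 12.96746608801118 15.075
```

The stop dropped to z=96.5, exactly the seated height, on the first descent. Twisting clockwise in small steps while I watch the forces.

```bash
python3 - <<'E'
from h import *
bot.dwell(0.2)
for i in range(1,10):
    bot.move_to([556.2,70,96.6],down(np.radians(2.9-10*i)))
    s=bot.read_state();f=s['ft_force']
    M=rot(s['tool_rot']).as_matrix()[:,0];print(i,np.round(s['ee_pos'],1),np.round(f,1),np.round(s['moment'],2),round(np.degrees(np.arctan2(M[1],M[0])),1),round(s['clock'],2))
    if np.linalg.norm(f)>25 or abs(s['moment'][2])>2: print('stop');break
bot.dwell(0.3)
c=snap('wrist','w5.png');s=bot.read_state();print(s['ee_pos'],s['ft_force'],s['moment'],s['grip_width'],s['clock'])
E
```

```text
1 [556.2  70.   96.5] [ 0.4  0.5 -1.5] [0.11 0.05 0.04] -6.9 15.57
2 [556.2  70.1  96.5] [ 0.   1.4 -1.1] [ 0.13  0.09 -0.06] -16.7 15.86
3 [556.2  70.   96.5] [ 0.2  0.6 -2.1] [0.07 0.02 0.01] -26.7 16.15
4 [556.2  70.   96.5] [ 0.7  0.5 -1.6] [ 0.11 -0.07 -0.06] -36.6 16.44
5 [556.2  70.   96.5] [ 0.4 -0.  -2.3] [ 0.05 -0.06 -0.03] -46.6 16.73
6 [556.2  70.   96.5] [-0.7 -0.1 -1.9] [-0.03 -0.    0.01] -56.6 17.02
7 [556.2  70.   96.5] [ 0.8 -1.5 -2.7] [-0.02  0.    0.01] -66.6 17.32
8 [556.2  70.   96.6] [-0.  -0.3 -2.8] [-0.1  -0.    0.05] -76.6 17.61
9 [556.2  70.   96.6] [ 0.9  1.  -2.9] [-0.01 -0.01 -0.02] -86.6 17.9
[556.22841093  69.98134983  96.61242417] [ 0.77406297 -0.86309976 -2.73786343] [-0.01998342 -0.03529658  0.03393184] 13.311220182312525 18.25
```

View pics/w5.png

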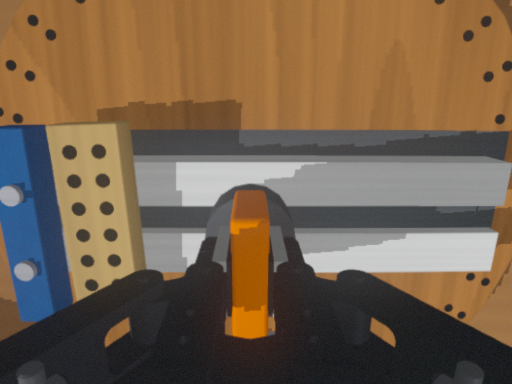

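Locked: the bar is now across the rail, seat height unchanged and forces near zero. Next I'll slide along the slot, carefully onto the brush back and on to the fence.

```bash
python3 - <<'E'
from h import *
q=down(np.radians(-87.1)); d=np.array([-.0512,.9987,0]);p0=np.array([556.2,70,96.6])
def rep(h):
    s=bot.read_state();print(h,np.round(s['ee_pos'],2),'adv',round((np.array(s['ee_pos'])-p0)@d,2),np.round(s['ft_force'],1),np.round(s['moment'],2),round(s['clock'],2))
h=bot.servo_line(p0+d*32,q,speed=14,until_force=8);rep(h)
if not h:
    h=bot.servo_line(p0+d*44,q,speed=8,until_force=6);rep(h)
    if not h:
        h=bot.servo_line(p0+d*53,q,speed=4,until_force=5);rep(h)
bot.dwell(0.2);rep(0)
snap('wrist','w6.png')
E
```

```text
False [554.56 101.96  96.59] adv 32.0 [ 0.6 -0.2 -3.2] [-0.08 -0.14  0.04] 20.68
False [553.97 113.93  96.62] adv 43.99 [ 0.7 -1.7 -1.9] [-0.23 -0.16 -0.  ] 22.33
True [553.72 118.66  96.55] adv 48.73 [-0.1 -2.6  5.1] [-0.25 -0.04  0.1 ] 23.63
0 [553.7  118.63  96.51] adv 48.7 [-0.5 -1.8  6.4] [-0.11 -0.04  0.05] 23.83
```

View pics/w6.png

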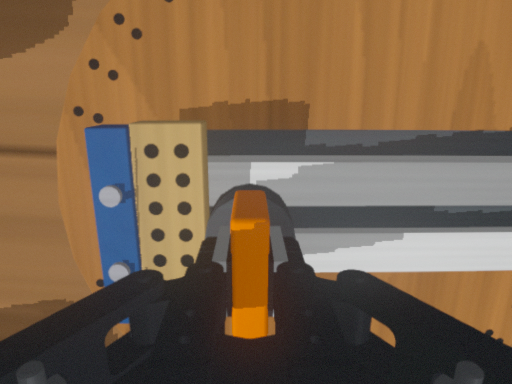

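The brush back looks close to home, with only a thin gap left to the fence. The trigger was vertical load. I'll ease z up slightly and keep going until the along-slot force shows fence contact.

```bash
python3 - <<'E'
from h import *
q=down(np.radians(-87.1)); d=np.array([-.0512,.9987,0]);p0=np.array([556.2,70,97.0])
a=48.7
bot.servo_line(p0+d*a,q,speed=2);bot.dwell(0.1)
while a<53:
    a+=0.4
    bot.servo_line(p0+d*a,q,speed=4,until_force=7);bot.dwell(0.1)
    s=bot.read_state();f=np.array(s['ft_force'])
    print(round(a,1),np.round(s['ee_pos'],2),'adv',round((np.array(s['ee_pos'])-p0)@d,2),np.round(f,1),'along',round(f@d,1),np.round(s['moment'],2),round(s['clock'],2))
    if f@d<-7 or abs(f[2])>12: break
c=snap('wrist','w7.png')
cv2.imwrite('pics/w7c.png',cv2.resize(c['image'][100:330,70:300],None,fx=2.5,fy=2.5,interpolation=cv2.INTER_CUBIC))
E
```

```text
49.1 [553.6  118.78  96.84] adv 48.85 [ 2.3 -4.1 -5.5] along -4.2 [-0.82 -0.6  -0.01] 24.91
49.5 [553.62 118.87  96.88] adv 48.94 [ 2.6 -7.2 -5.4] along -7.4 [-1.3  -0.54  0.01] 25.26
```

View pics/w7c.png

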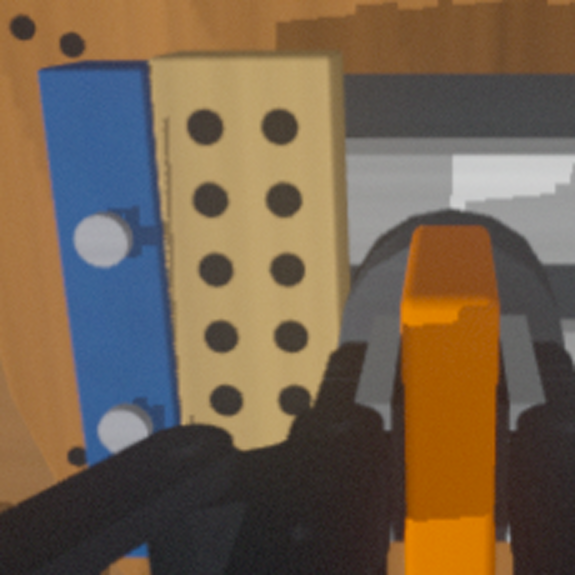

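The brush is flush against the fence: force climbs with no further advance. I'll relax the push, open slightly and check.

```bash
python3 - <<'E'
from h import *
q=down(np.radians(-87.1)); d=np.array([-.0512,.9987,0]);p0=np.array([556.2,70,96.7])
def rep(h):
    s=bot.read_state();f=np.array(s['ft_force']);print(h,np.round(s['ee_pos'],2),'adv',round((np.array(s['ee_pos'])-p0)@d,2),np.round(f,1),s['grip_width'],round(s['clock'],2))
bot.servo_line(p0+d*49.0,q,speed=3);bot.dwell(0.2);rep('relaxed')
bot.move_gripper(32);rep('open')
bot.servo_line(p0+d*49+[0,0,70],q,speed=60);rep('up')
bot.move_to(p0+d*30+[0,0,190],q);bot.dwell(0.3)
c=snap('wrist','w8.png');Z=cloud(c)[...,2]
import pickle;pickle.dump(c,open('w8.pkl','wb'))
r=bartop(c,(553.7,118.6),zr=(104,118));print(r[:5])
E
```

```text
relaxed [553.66 118.79  96.78] adv 48.86 [ 1.2 -5.4 -2.9] 13.419898499194746 25.85
open [553.67 119.19  96.87] adv 49.25 [0.8 0.3 0. ] 32.07758970098494 26.18
up [553.54 118.9  166.26] adv 48.97 [-0.3 -0.  -1. ] 32.03304963819821 27.49
(array([553.53039551, 118.05534363]), (49.602787017822266, 13.80444049835205), np.float32(2.4146774), np.float64(109.46667485731234), 829)
```

View pics/w8.png

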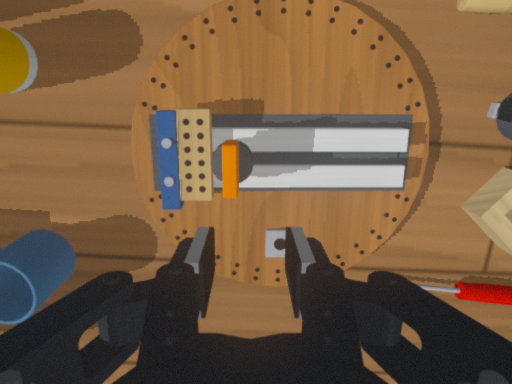

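The released stop stands seated and locked at (231,168), with the brush back against the fence. Checking the distances in this same view.

```bash
python3 - <<'E'
from h import *
def chk(c):
    P=cloud(c);Z=P[...,2];d=np.array([-.0512,.9987])
    n=(np.hypot(P[...,0]-552,P[...,1]-150)<80)
    def ext(m,k=2):
        m=cv2.morphologyEx(m.astype(np.uint8),cv2.MORPH_OPEN,np.ones((3,3)))>0
        q=P[m][:,:2];r=cv2.minAreaRect(q.astype(np.float32));t=q@d
        return np.array(r[0])@d,r[1],r[2],np.percentile(t,[1,99]),np.median(Z[m])
    f=ext((mask(c,[100,80,50],[125,255,255])>0)&(Z>62)&(Z<70)&n)
    b=ext((mask(c,[15,40,80],[35,200,255])>0)&(Z>60)&(Z<68)&n)
    r=bartop(c,(553.7,118.6),zr=(104,118));s=r[0]@d
    print('fence',f,'\nback',b,'\nstop',s,r[1:4])
    print('fencecentre-back (want 27):',f[0]-b[0],' fencecentre-stop (want 66):',f[0]-s,' back-stop (want 39):',b[0]-s)
import pickle
c=pickle.load(open('w8.pkl','rb'));chk(c)
# second view straight over
bot.move_to([552,150,290],down(np.radians(-87.1)));bot.dwell(.3)
c=snap('wrist','w9.png');chk(c);print(bot.read_state()['clock'])
E
```

```text
fence (np.float64(155.82870443878176), (102.14089965820312, 20.28365707397461), 2.946251630783081, array([146.11195009, 165.51535011]), np.float64(65.6002726197562)) 
back (np.float64(128.66911871032715), (94.3458023071289, 34.0584602355957), 2.900228261947632, array([111.91792705, 145.11701843]), np.float64(63.58313704406996)) 
stop 89.56111543121338 ((49.602787017822266, 13.80444049835205), np.float32(2.4146774), np.float64(109.46667485731234))
fencecentre-back (want 27): 27.1595857284546  fencecentre-stop (want 66): 66.26758900756838  back-stop (want 39): 39.108003279113774
fence (np.float64(155.66482714996337), (102.93431091308594, 19.568775177001953), 3.2779173851013184, array([146.15680836, 164.86920843]), np.float64(65.55416729282132)) 
back (np.float64(128.51073900146486), (95.49876403808594, 33.627323150634766), 3.0293920040130615, array([111.81908191, 144.95380727]), np.float64(63.57069880730188)) 
stop 89.70858814163208 ((49.59992980957031, 14.00370979309082), np.float32(2.7941532), np.float64(109.45422703478562))
fencecentre-back (want 27): 27.154088148498516  fencecentre-stop (want 66): 65.9562390083313  back-stop (want 39): 38.80215085983278
29.0667
```

View pics/w9.png

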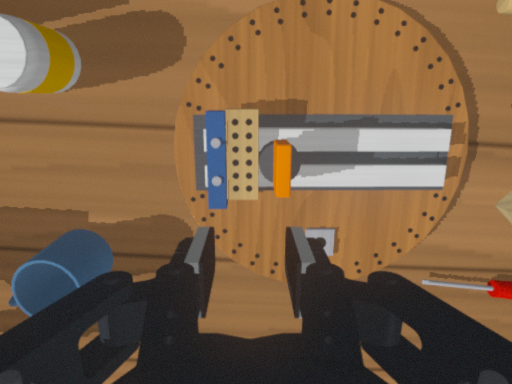

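All gaps are within about 0.3 mm of nominal, so I'm handing in.

```bash
python3 - <<'E'
from rig import bot
bot.finish_job();print(bot.read_state()['clock'])
E
```

```text
the job is handed in; nothing more can be done
the job is handed in; nothing more can be done
```

I lifted the orange-grip stop from its block and lowered it into the slot; it reached its seated height on the first try. I then twisted it 90° clockwise and slid it along the slot until the brush back was firm against the fence. After that I let go, backed off, and handed in at about 29 s.

**Last checks:** I took two wrist-camera views after letting go.

| Distance along the rail | Measured (mm) | Nominal (mm) |
|---|---|---|
| Fence centre to brush back | 27.15, 27.16 | 27 |
| Fence centre to stop | 66.3, 66.0 | 66 |
| Brush back to stop | 39.1, 38.8 | 39 |

- **Stop:** the bar's top was at 109.5 mm (nominal 110), so the stop is seated, and it was within about 0.5° of square across the slot.
- **Forces:** the wrist force stayed under about 10 N at every reading.
- **Other objects:** I moved nothing else on purpose, but I did not measure the other objects again before handing in.
- **Early stop:** the first push stopped early on a light downward load, so I eased the stop up slightly and finished in 0.4 mm steps.

No check failed or disagreed.

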